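# Put the check weights back in their cans

### The job

The load-cell check is finished: put the four knob-topped brass check weights back into their open black storage cans, each in the can made for it, from the largest weight in the widest can down to the smallest in the narrowest, standing upright on the can's floor. Set them down, do not drop them, and leave the two lengths of brass tube standing where they are.

Things in the scene. Friction and masses are not known exactly. Their poses are not given: they have to be found in the camera images.
- weight_500_mid (a point): Loose 500 g brass check weight, the largest of four: a solid upright round cylinder 38 mm across and 44 mm high, a short thin neck, then a flat round knob 34 mm across from 50 to 62 mm; 62 mm high in all. The point is its centre, half-way up (31 mm above its foot); z runs up its axis. Stands on the table at the start.
- weight_200_mid (a point): Loose 200 g brass check weight, the second largest of four: a solid upright round cylinder 28 mm across and 33 mm high, a short thin neck, then a flat round knob 25 mm across from 37.5 to 46 mm; 46 mm high in all. The point is its centre, half-way up (23 mm above its foot); z runs up its axis. Stands on the table at the start.
- weight_100_mid (a point): Loose 100 g brass check weight, the third largest of four: a solid upright round cylinder 22 mm across and 26 mm high, a short thin neck, then a flat round knob 20 mm across from 29.5 to 37 mm; 37 mm high in all. The point is its centre, half-way up (18.5 mm above its foot); z runs up its axis. Stands on the table at the start.
- weight_20_mid (a point): Loose 20 g brass check weight, the smallest of four: a solid upright round cylinder 13 mm across and 14 mm high, a short thin neck, then a flat round knob 11.5 mm across from 16.5 to 22 mm; 22 mm high in all. The point is its centre, half-way up (11 mm above its foot); z runs up its axis. Stands on the table at the start.
- can_500: The widest of four low, open, round black storage cans, fixed to the table: inside 54 mm across, wall 3 mm (60 mm outside), rim 22 mm above the table, floor 3 mm thick. Origin: centre of its underside, on the table; z up. Belongs to the 500 g weight. (The four flat closed lids in a row at the left of the table are not cans.)
- can_200: The second widest of four low, open, round black storage cans, fixed to the table: inside 44 mm across, wall 3 mm (50 mm outside), rim 18 mm above the table, floor 3 mm thick. Origin: centre of its underside, on the table; z up. Belongs to the 200 g weight. (The four flat closed lids in a row at the left of the table are not cans.)
- can_100: The third widest of four low, open, round black storage cans, fixed to the table: inside 36 mm across, wall 3 mm (42 mm outside), rim 14 mm above the table, floor 3 mm thick. Origin: centre of its underside, on the table; z up. Belongs to the 100 g weight. (The four flat closed lids in a row at the left of the table are not cans.)
- can_20: The narrowest of four low, open, round black storage cans, fixed to the table: inside 27 mm across, wall 3 mm (33 mm outside), rim 9 mm above the table, floor 3 mm thick. Origin: centre of its underside, on the table; z up. Belongs to the 20 g weight. (The four flat closed lids in a row at the left of the table are not cans.)
- tube_large: Loose standing length of brass tube, open through the middle, 40 mm outside, 30 mm inside, 40 mm high: a test piece, not a weight. Origin: centre of its underside; z up its axis.
- tube_small: Loose standing length of brass tube, open through the middle, 30 mm outside, 22 mm inside, 30 mm high: a test piece, not a weight. Origin: centre of its underside; z up its axis.
Not all that is in view belongs to the job. What is shaped like the part that bears weight_100_mid but grey or turquoise is not meant.

How it is judged:
By the outcome, as a careful person would: the job done as asked, in the order asked, and still so for the second after the job is handed in, with the robot touching nothing.
It also fails if it takes over 93 s, if anything falls off the work surface, if the arm or the gripper's body presses on something with over 40 N, if the wrist force passes 120 N, or if a joint passes its speed limit or range.

### The arm

A 6-joint arm with a two-finger parallel gripper is mounted at the origin on the work surface. World frame = base frame: x ahead of the robot, y to its left, z up, the work surface at z = 0. Lengths are in m, angles in rad, forces in N, time in s.
With the tool pointing down it reaches from about 0.375 to 0.975 m from the base axis. Payload 3.8 kg.
Tool frame: the origin (TCP) lies at the centre of the arm's flange, where the gripper is bolted on; the fingertips stand 166 mm ahead of it and the grasp point (between the pads) lies 147 mm ahead of it; z points along the fingers, y is the line along which they close (so a half turn about z gives the same grasp; the last joint's range is limited). The gripper opens to 88 mm and grips with 3 to 60 N. Pads are 18 mm wide; open, the fingers measure 123 mm over their backs; the gripper's body (75 mm by 187 mm) begins 45 mm behind the grasp point.
Start: joints at [1.141, 0.264, 1.604, -0, 1.274, -0.037], TCP at [0.258, 0.624, 0.405] pointing down, gripper open.
Joint ranges: [-2.63, 2.63], [-0.94, 2.18], [0.31, 2.57], [-1.31, 4.45], [0, 2.66], [-2.55, 2.55]. Speed limits (rad/s): [2.57, 2.57, 3.14, 3.14, 3.14, 3.14].

### API

Orientations are given as a unit quaternion [x, y, z, w].
In Python, from station import get_obs, vision, workorder gives the robot as it stands.
- The arm moves only by the tool jog_arm, never from a script. Its argument "rows" is a list of rows, each a list of 2 entries, a list of its own where there are three numbers: the shift along the world's x, y, z as a fraction of full scale, then the turn, a rotation vector about the world's x, y, z as a fraction of full scale. A call has 1 to 10 rows; each row shifts and turns the commanded pose from where the row before left it; what a row does not reach is not made up. Full scale, the value 1, is 0.025 m for a shift and 0.1 rad for a turn. A row lasts 1/12 s, in which the tool goes at most 41.7 mm and 7.16 degrees, less where a joint would pass 70% of its speed; a pose out of reach is approached as far as the arm can. A call with a number of a shift or a turn outside -1 to 1 is refused whole. A call with a gripper value outside its range is refused whole. "claw" is the closure, from 0 (fully open) to 1 (shut), set as the call begins (left out, the last holds). The fingers move at their own pace and stop on an object; "grip_force" is the grip in N (left out, the last holds). Time passes only in rows, so rows that do not move let the fingers close. It gives the time, the measured TCP pose, the force, the opening and the grip force at its end, in the units of the state.
- get_obs(): the state, without advancing time (a new reading comes with each control period).
- vision.camera(name): name is "side" or "top"; returns the picture (384x512x3 uint8, blue, green, red); there is no depth.
- vision.calibration(name): a dict with "fx", "fy", "cx", "cy" (pixels), "dist" ([k1, k2, p1, p2, k3] as OpenCV has them; the pictures are not rectified), "R" (3x3) and "t" (3): a world point X has camera coordinates R X + t. Camera axes: x right, y down, z forward; pixel columns grow to the right and rows downward; lengths in m; the calibration is good to about 2 mm. A picture is of the moment at which its call begins. calibration takes no time and is no camera call.
- workorder.finish_job(): hands the job in; it is judged then, once.
The state is a dict: "clock": time; "joint_positions": joint angles; "dq": joint speeds; "joint_efforts": joint torques, N m; "position": TCP position; "eef_rot": TCP orientation; "contact_force": force on the tool from outside, world axes, zero at the start; "ft_torque": the same for the moment, N m; "grip_width": finger opening in m; "grip_force": force on a finger pad.
Only numpy, scipy, OpenCV 4.12 (cv2) and the standard library are available. Lean on these libraries where they do the work, as an engineer would, in place of code of your own. Each camera call takes 0.05 s, during which the arm holds its last target. There are 200 camera calls.

## Working session

There is one attempt and no reset: what is moved stays moved. The work goes in short steps, Python scripts to look and compute and a tool call to move; the robot and the scene stay as the last step left them, time stands still between calls to the robot, and variables do not carry over. Pictures are saved under pics/ and viewed, at most 14 in all, crops included, and the job is handed in when it is done.

Besides the shell and the picture viewer there is one more tool, called by a JSON object that holds its "api" and its "payload". jog_arm: Moves the arm, as the interface text tells. Its arguments: {"type":"object","properties":{"rows":{"type":"array","items":{"type":"array"}},"claw":{"type":"number"},"grip_force":{"type":"number"}},"required":["rows"]}

```bash
mkdir -p pics; python3 - <<'E'
from station import get_obs, vision
import cv2
for n in("top","side"):
    im=vision.camera(n); cv2.imwrite(f"pics/{n}0.png",im); c=vision.calibration(n); print(n,c)
    cv2.imwrite(f"pics/{n}0b.png",cv2.resize(im,(800,600),interpolation=cv2.INTER_CUBIC))
print(get_obs())
E
```

```text
top {'fx': 499.6848343730503, 'fy': 499.6848343730503, 'cx': 255.44526833839666, 'cy': 187.45469727682314, 'dist': array([-0.11748258,  0.        ,  0.        ,  0.        ,  0.        ]), 'R': array([[-2.05636228e-02, -9.99781881e-01, -3.65065204e-03],
       [-9.81890567e-01,  2.08831798e-02, -1.88294470e-01],
       [ 1.88329637e-01, -2.87475660e-04, -9.82105832e-01]]), 't': array([0.0063644 , 0.51008402, 1.10520105])}
side {'fx': 425.3694964139772, 'fy': 425.3694964139772, 'cx': 258.2596593690278, 'cy': 189.10730394085297, 'dist': array([0.01394842, 0.        , 0.        , 0.        , 0.        ]), 'R': array([[ 0.90573461, -0.4237683 , -0.00807741],
       [-0.3296154 , -0.69226181, -0.6419714 ],
       [ 0.26645545,  0.58411816, -0.76668603]]), 't': array([-0.4380063 ,  0.223046  ,  0.82164029])}
{'clock': 0.1, 'joint_positions': array([ 1.14109245e+00,  2.64694903e-01,  1.60521894e+00,  3.50324445e-07,
        1.27374660e+00, -3.68884441e-02]), 'dq': array([ 5.83372233e-06, -1.62810841e-03, -2.90346385e-03, -2.71758213e-04,
        1.16361651e-03,  3.79083751e-04]), 'joint_efforts': array([ 1.61412339e-03, -5.03625405e+01, -3.58068788e+01,  7.29954592e-02,
        2.34023645e-02, -8.31756415e-05]), 'position': array([0.25825012, 0.62331117, 0.40351066]), 'eef_rot': array([ 1.95147324e-01,  9.80773395e-01, -1.00584667e-03, -2.39184329e-04]), 'contact_force': array([ 0.45512513,  0.39476553, -0.12914276]), 'ft_torque': array([ 0.02555536, -0.02266389,  0.08569596]), 'grip_force': 0.0, 'grip_width': 0.08820459045900525}
```

View pics/top0b.png

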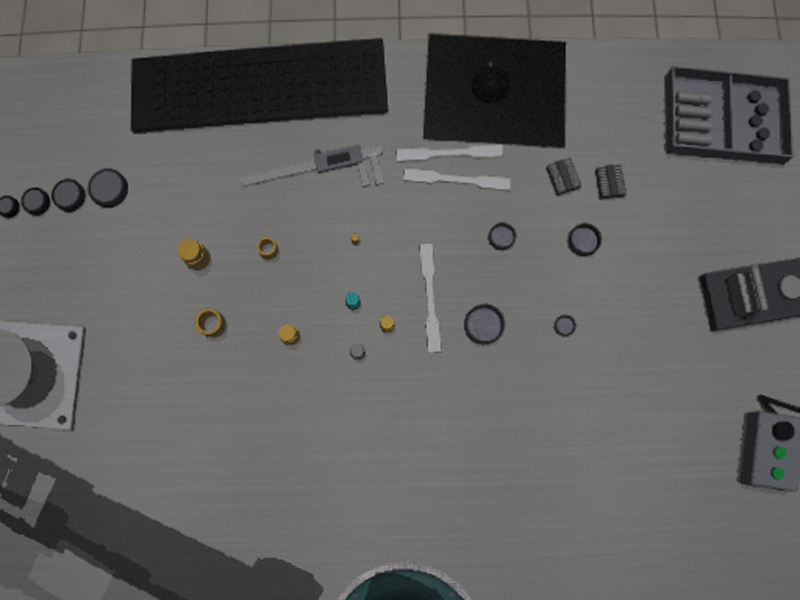

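View pics/side0b.png

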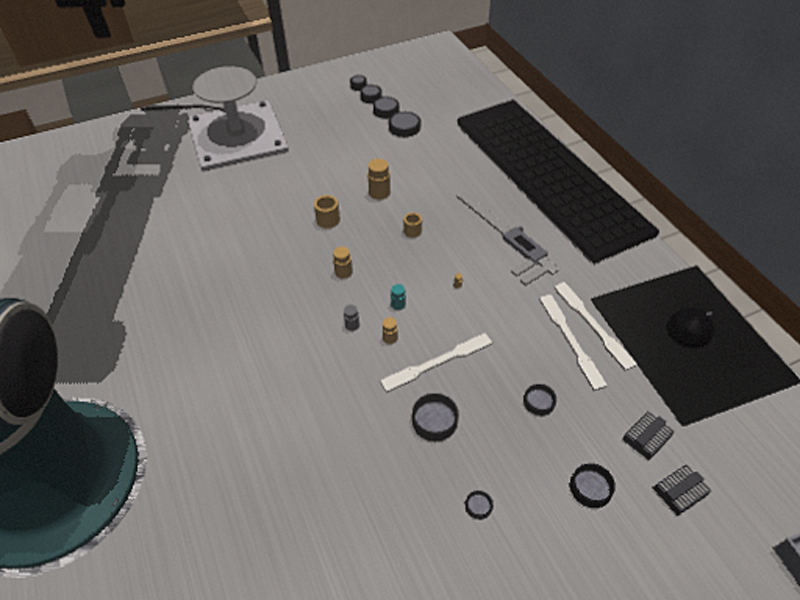

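Two views at 800x600. Brass candidates in the top view:
- 500 g weight (191,253), 200 g (289,334), 100 g (387,324), 20 g (355,239)
- Tubes with open middles (209,322) and (267,247), not wanted
- Turquoise (352,300) and grey (357,352) lookalikes of the 100 g, not wanted

Open cans: 500 (485,323), 200 (585,239), 100 (502,236), 20 (565,325). The lids on the left (8–108, 170–205) are not cans.

```bash
cat > h.py <<'E'
import cv2, numpy as np
from station import get_obs, vision
def ray(n,uv):
    c=vision.calibration(n); K=np.array([[c["fx"],0,c["cx"]],[0,c["fy"],c["cy"]],[0,0,1]])
    p=cv2.undistortPoints(np.array([[uv]],float),K,c["dist"])[0,0]
    d=c["R"].T@np.array([p[0],p[1],1]); return -c["R"].T@c["t"], d/np.linalg.norm(d)
def plane(n,uv,z):
    o,d=ray(n,uv); return o+d*(z-o[2])/d[2]
def tri(a,b):
    A=np.zeros((3,3));B=np.zeros(3);P=[np.eye(3)-np.outer(d,d) for o,d in(a,b)]
    return np.linalg.solve(sum(P),P[0]@a[0]+P[1]@b[0])
def blobs(im,kind):
    hsv=cv2.cvtColor(im,cv2.COLOR_BGR2HSV)
    if kind=="brass": m=cv2.inRange(hsv,(8,110,50),(35,255,255))
    else:
        g=cv2.cvtColor(im,cv2.COLOR_BGR2GRAY); m=cv2.inRange(g,0,62)
    out=[]
    for c in cv2.findContours(m,cv2.RETR_EXTERNAL,cv2.CHAIN_APPROX_NONE)[0]:
        M=cv2.moments(c)
        if M["m00"]>8: out.append((M["m10"]/M["m00"],M["m01"]/M["m00"],M["m00"],cv2.boundingRect(c)))
    return out
def near(bl,u,v): 
    return min(bl,key=lambda b:(b[0]-u)**2+(b[1]-v)**2)
E
python3 - <<'E'
from h import *
T=cv2.imread("pics/top0.png");S=cv2.imread("pics/side0.png");k=.64
np.set_printoptions(precision=4,suppress=True)
for kind,L in(("brass",[("w500",191,253,378,180,.031),("w200",289,334,342,263,.023),("w100",387,324,390,330,.0185),("w20",355,239,458,280,.011),("tubeL",209,322,327,211,.02),("tubeS",267,247,413,225,.015)]),
 ("dark",[("c500",485,323,435,417,.015),("c200",585,239,592,485,.012),("c100",502,236,540,400,.01),("c20",565,325,479,504,.006)])):
    bt,bs=blobs(T,kind),blobs(S,kind)
    for n,a,b,c,d,z in L:
        t=near(bt,a*k,b*k);s=near(bs,c*k,d*k)
        print(n,[round(x,1) for x in t[:3]],t[3],[round(x,1) for x in s[:3]],s[3],"top",plane("top",t[:2],z)[:2],"side",plane("side",s[:2],z)[:2],"tri",tri(ray("top",t[:2]),ray("side",s[:2])))
a=cv2.resize(T[140:240,100:280],(792,440),interpolation=cv2.INTER_CUBIC);cv2.imwrite("pics/crop.png",a)
E
```

```text
w500 [123.4, 162.1, 249.0] (114, 153, 20, 20) [241.9, 114.0, 265.0] (236, 102, 13, 25) top [0.5818 0.31  ] side [0.5789 0.306 ] tri [0.5821 0.3115 0.026 ]
w200 [184.3, 213.5, 99.5] (179, 208, 12, 12) [218.2, 164.2, 94.5] (214, 158, 11, 19) top [0.4563 0.1637] side [0.4568 0.1701] tri [0.4549 0.1626 0.0311]
w100 [247.4, 206.8, 54.0] (243, 202, 9, 10) [248.9, 209.0, 70.5] (245, 203, 9, 17) top [0.47   0.0157] side [0.4691 0.0178] tri [0.4689 0.0157 0.0214]
w20 [226.8, 152.2, 13.5] (225, 150, 5, 6) [292.7, 179.1, 21.5] (291, 175, 5, 9) top [0.6057 0.0632] side [0.6018 0.0597] tri [0.6059 0.0639 0.0053]
tubeL [134.0, 206.1, 234.0] (125, 198, 19, 17) [208.4, 132.5, 142.5] (201, 125, 16, 21) top [0.4767 0.2843] side [0.4762 0.2885] tri [0.4753 0.2832 0.025 ]
tubeS [170.9, 158.0, 114.0] (165, 152, 13, 14) [263.6, 143.4, 116.0] (259, 137, 11, 14) top [0.5933 0.1983] side [0.5901 0.1953] tri [0.5933 0.1993 0.0106]
c500 [309.4, 207.2, 488.5] (297, 195, 26, 26) [277.9, 266.7, 678.5] (264, 252, 29, 31) top [ 0.4663 -0.1308] side [ 0.4631 -0.1369] tri [ 0.467  -0.1317  0.0043]
c200 [373.6, 153.2, 320.5] (363, 143, 22, 21) [378.6, 310.5, 586.0] (364, 297, 29, 28) top [ 0.5959 -0.2933] side [ 0.5922 -0.2982] tri [ 0.5977 -0.2955  0.0016]
c100 [320.8, 151.0, 214.5] (312, 142, 18, 18) [345.1, 255.4, 302.0] (335, 246, 21, 20) top [ 0.6041 -0.1646] side [ 0.6011 -0.17  ] tri [ 0.6061 -0.1657  0.0003]
c20 [361.1, 208.0, 122.0] (354, 202, 14, 13) [306.0, 322.8, 223.5] (297, 314, 18, 19) top [ 0.4629 -0.2554] side [ 0.4597 -0.2595] tri [ 0.4631 -0.2569 -0.0025]
```

View pics/crop.png

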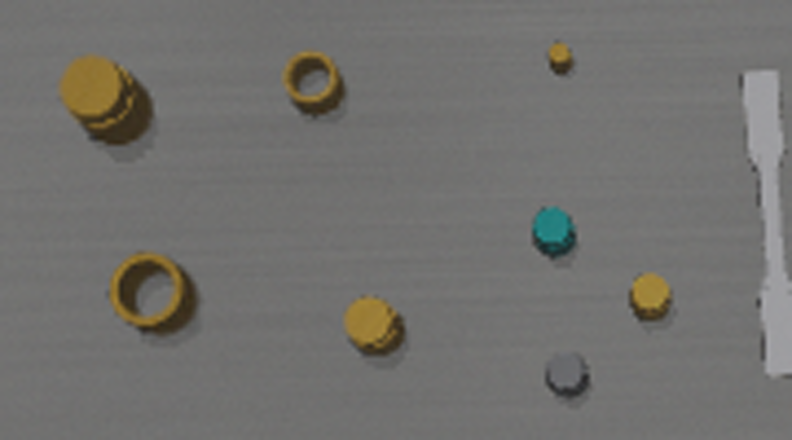

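The crop (4.4x, from top px (100,140)) shows solid round knob tops on the 500 (92,87), 200 (371,322), 100 (651,294) and 20 (559,55). The tubes are visibly open at (148,291) and (312,80), and the turquoise and grey pieces are distinct. The choice is confirmed.

```bash
python3 - <<'E'
from h import *
np.set_printoptions(precision=4,suppress=True)
for n,u,v,z in(("500",92,87,.062),("200",371,322,.046),("100",651,294,.037),("20",559,55,.022),("turq",553,230,.037),("grey",567,368,.037)):
    print(n,plane("top",((u+.5)/4.4-.5+100,(v+.5)/4.4-.5+140),z))
E
```

```text
500 [0.5808 0.3086 0.062 ]
200 [0.4548 0.1613 0.046 ]
100 [0.468  0.0149 0.037 ]
20 [0.6029 0.0629 0.022 ]
turq [0.5033 0.0661 0.037 ]
grey [0.4297 0.0595 0.037 ]
```

{"api": "jog_arm", "payload": {"rows": [[[1, -1, 0], [0, 0, -1]], [[1, -1, 0], [0, 0, -1]], [[1, -1, 0], [0, 0, -1]], [[1, -1, 0], [0, 0, -1]], [[1, -1, 0], [0, 0, -1]], [[1, -1, 0], [0, 0, -1]], [[1, -1, 0], [0, 0, -1]], [[1, -1, 0], [0, 0, -1]], [[1, -1, 0], [0, 0, -1]], [[1, -1, 0], [0, 0, -1]]], "claw": 0, "grip_force": 25}}

```text
clock: 0.93
position: [0.5092, 0.3721, 0.4042]
eef_rot: [0.643, 0.766, -0.0, -0.0]
contact_force: [0.2, -0.9, 1.0]
grip_width: 0.0882
grip_force: 0.0
```

{"api": "jog_arm", "payload": {"rows": [[[0.95, -0.85, 0], [0, 0, -0.9]], [[0.95, -0.85, 0], [0, 0, -0.85]], [[0.95, -0.85, -0.5], [0, 0, 0]], [[0, 0, -1], [0, 0, 0]], [[0, 0, -1], [0, 0, 0]], [[0, 0, -1], [0, 0, 0]], [[0, 0, -1], [0, 0, 0]], [[0, 0, -1], [0, 0, 0]], [[0, 0, -1], [0, 0, 0]], [[0, 0, 0], [0, 0, 0]]]}}

```text
clock: 1.77
position: [0.5768, 0.3083, 0.2354]
eef_rot: [0.706, 0.708, -0.006, -0.002]
contact_force: [-0.3, -0.6, -0.8]
grip_width: 0.0882
grip_force: 0.0
```

```bash
cat > snap.py <<'E'
import sys
from h import *
n,tag,x0,y0,x1,y1,k=sys.argv[1:];x0,y0,x1,y1,k=map(int,(x0,y0,x1,y1,k))
im=vision.camera(n);cv2.imwrite(f"pics/{tag}_full.png",im)
cv2.imwrite(f"pics/{tag}.png",cv2.resize(im[y0:y1,x0:x1],None,fx=k,fy=k,interpolation=cv2.INTER_CUBIC)); print(get_obs()["position"])
E
python3 snap.py side a1 160 40 320 160 5
```

```text
[0.57773924 0.30889372 0.23818405]
```

View pics/a1.png

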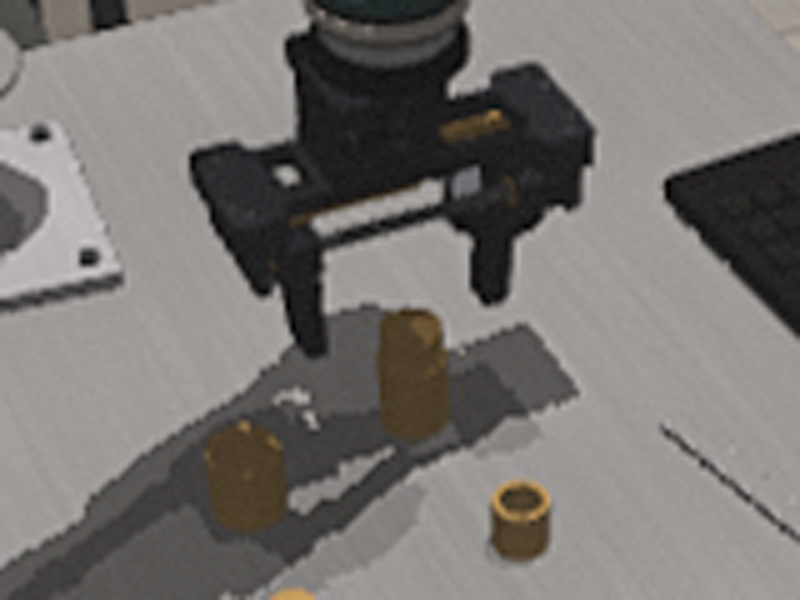

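The 500 g knob (412,325) sits midway between the fingertips (315,352) and (490,302), and the tubes are clear.

{"api": "jog_arm", "payload": {"rows": [[[0.05, 0, -0.55], [0, 0, 0]], [[0, 0, -0.55], [0, 0, 0]], [[0, 0, 0], [0, 0, 0]], [[0, 0, 0], [0, 0, 0]], [[0, 0, 0], [0, 0, 0]]]}}

```text
clock: 2.23
position: [0.5812, 0.31, 0.2154]
eef_rot: [0.706, 0.708, 0.0, 0.0]
contact_force: [0.6, 0.0, 0.8]
grip_width: 0.088
grip_force: 0.0
```

{"api": "jog_arm", "payload": {"rows": [[[0, 0, 0], [0, 0, 0]], [[0, 0, 0], [0, 0, 0]], [[0, 0, 0], [0, 0, 0]], [[0, 0, 0], [0, 0, 0]], [[0, 0, 0], [0, 0, 0]], [[0, 0, 0], [0, 0, 0]], [[0, 0, 0], [0, 0, 0]], [[0, 0, 0], [0, 0, 0]], [[0, 0, 0], [0, 0, 0]], [[0, 0, 0], [0, 0, 0]]], "claw": 1, "grip_force": 20}}

```text
clock: 3.07
position: [0.581, 0.3098, 0.2147]
eef_rot: [0.706, 0.708, 0.0, 0.0]
contact_force: [0.7, -1.1, -0.7]
grip_width: 0.0327
grip_force: 20.0
```

{"api": "jog_arm", "payload": {"rows": [[[0, 0, 0.4], [0, 0, 0]], [[0, 0, 0.8], [0, 0, 0]], [[0, 0, 1], [0, 0, 0]], [[0, 0, 1], [0, 0, 0]], [[-0.1, -0.4, 0], [0, 0, 0]], [[-0.18, -0.7, 0], [0, 0, 0]], [[-0.26, -1, 0], [0, 0, 0]], [[-0.26, -1, 0], [0, 0, 0]], [[-0.26, -1, 0], [0, 0, 0]], [[-0.26, -1, 0], [0, 0, 0]]], "grip_force": 30}}

```text
clock: 3.9
position: [0.5461, 0.1805, 0.2926]
eef_rot: [0.706, 0.708, -0.002, -0.001]
contact_force: [1.3, -0.8, -5.0]
grip_width: 0.0326
grip_force: 30.0
```

{"api": "jog_arm", "payload": {"rows": [[[-0.26, -1, 0], [0, 0, 0]], [[-0.26, -1, 0], [0, 0, 0]], [[-0.26, -1, 0], [0, 0, 0]], [[-0.26, -1, 0], [0, 0, 0]], [[-0.26, -1, 0], [0, 0, 0]], [[-0.26, -1, 0], [0, 0, 0]], [[-0.26, -1, 0], [0, 0, 0]], [[-0.26, -1, 0], [0, 0, 0]], [[-0.26, -1, 0], [0, 0, 0]], [[-0.26, -1, 0], [0, 0, 0]]]}}

```text
clock: 4.73
position: [0.4808, -0.0689, 0.293]
eef_rot: [0.706, 0.708, -0.001, -0.001]
contact_force: [0.7, -0.6, -5.4]
grip_width: 0.0325
grip_force: 30.0
```

{"api": "jog_arm", "payload": {"rows": [[[-0.26, -1, 0], [0, 0, 0]], [[-0.26, -1, 0], [0, 0, 0]], [[-0.2, -0.5, 0], [0, 0, 0]], [[0, 0, 0], [0, 0, 0]], [[0, 0, 0], [0, 0, 0]], [[0, 0, 0], [0, 0, 0]]]}}

```text
clock: 5.23
position: [0.4641, -0.1298, 0.2937]
eef_rot: [0.706, 0.708, -0.0, -0.001]
contact_force: [-0.2, 0.7, -5.3]
grip_width: 0.0326
grip_force: 30.0
```

{"api": "jog_arm", "payload": {"rows": [[[0.08, 0, -0.4], [0, 0, 0]], [[0, 0, -0.8], [0, 0, 0]], [[0, 0, -0.6], [0, 0, 0]], [[0, 0, -0.1], [0, 0, 0]], [[0, 0, 0], [0, 0, 0]], [[0, 0, 0], [0, 0, 0]]]}}

```text
clock: 5.73
position: [0.4672, -0.1296, 0.2471]
eef_rot: [0.706, 0.709, -0.0, -0.0]
contact_force: [0.9, -0.2, -4.9]
grip_width: 0.0325
grip_force: 30.0
```

```bash
python3 snap.py side a2 220 180 340 300 5; python3 snap.py top a2t 240 130 400 250 5
```

```text
[ 0.46750744 -0.12988727  0.24776282]
[ 0.46764649 -0.13006578  0.24813041]
```

View pics/a2.png

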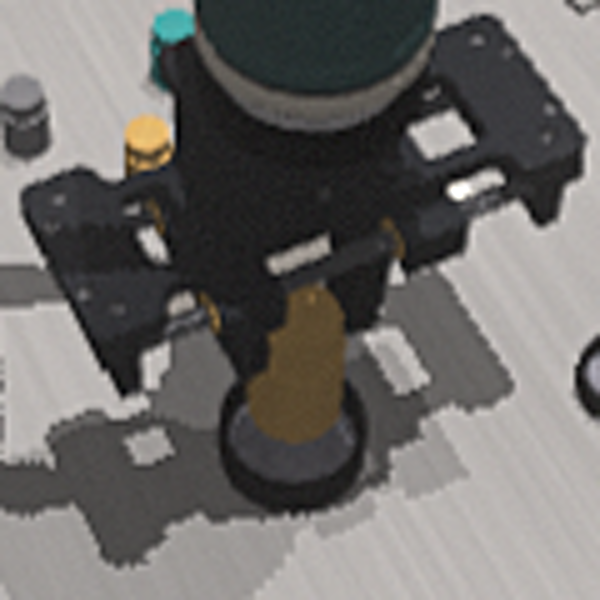

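The weight hangs over the 500 can: foot about (295,420), rim from 222 to 367, left to right. I'll check numerically that both agree.

```bash
cat >> h.py <<'E'
def proj(n,X):
    c=vision.calibration(n); K=np.array([[c["fx"],0,c["cx"]],[0,c["fy"],c["cy"]],[0,0,1]])
    return cv2.projectPoints(np.atleast_2d(np.array(X,float)),cv2.Rodrigues(c["R"])[0],c["t"],K,c["dist"])[0][:,0]
def circ(x,y,z,r): 
    a=np.linspace(0,6.283,90); return np.c_[x+r*np.cos(a),y+r*np.sin(a),0*a+z]
E
python3 - <<'E'
from h import *
def ext(nm,p): p=(p-[220,180])*5; print(nm,p.min(0).round(),p.max(0).round())
ext("foot",proj("side",circ(.4675,-.131,.0334,.019)))
ext("rim",proj("side",circ(.4663,-.1308,.022,.030)))
ext("base",proj("side",circ(.4663,-.1308,0,.030)))
E
```

```text
foot [246. 353.] [342. 436.]
rim [215. 345.] [365. 476.]
base [215. 373.] [362. 503.]
```

Foot and can both show the same small side-camera bias (about +3 and +8 px), so they line up within about 1 mm. Lowering.

{"api": "jog_arm", "payload": {"rows": [[[-0.03, 0, -0.4], [0, 0, 0]], [[0, 0, -0.4], [0, 0, 0]], [[0, 0, -0.3], [0, 0, 0]], [[0, 0, 0], [0, 0, 0]], [[0, 0, 0], [0, 0, 0]], [[0, 0, 0], [0, 0, 0]]]}}

```text
clock: 6.33
position: [0.466, -0.1302, 0.2194]
eef_rot: [0.706, 0.708, -0.0, -0.0]
contact_force: [-0.1, 0.7, -4.0]
grip_width: 0.0326
grip_force: 30.0
```

{"api": "jog_arm", "payload": {"rows": [[[0, 0, -0.04], [0, 0, 0]], [[0, 0, -0.04], [0, 0, 0]], [[0, 0, 0], [0, 0, 0]], [[0, 0, 0], [0, 0, 0]]]}}

```text
clock: 6.67
position: [0.4661, -0.1302, 0.2178]
eef_rot: [0.706, 0.708, 0.0, 0.0]
contact_force: [0.6, -0.1, -4.0]
grip_width: 0.0324
grip_force: 30.0
```

{"api": "jog_arm", "payload": {"rows": [[[0, 0, -0.04], [0, 0, 0]], [[0, 0, 0], [0, 0, 0]], [[0, 0, 0], [0, 0, 0]]]}}

```text
clock: 6.92
position: [0.4664, -0.1303, 0.2175]
eef_rot: [0.706, 0.708, 0.0, 0.0]
contact_force: [-0.9, 1.8, 3.3]
grip_width: 0.0323
grip_force: 30.0
```

{"api": "jog_arm", "payload": {"rows": [[[0, 0, 0], [0, 0, 0]], [[0, 0, 0], [0, 0, 0]], [[0, 0, 0], [0, 0, 0]], [[0, 0, 0], [0, 0, 0]], [[0, 0, 0.3], [0, 0, 0]], [[0, 0, 0.7], [0, 0, 0]], [[0, 0, 1], [0, 0, 0]], [[0, 0, 0.8], [0, 0, 0]], [[0, 0.5, 0], [0, 0, 0]], [[0, 1, 0], [0, 0, 0]]], "claw": 0}}

```text
clock: 7.75
position: [0.4672, -0.0936, 0.2888]
eef_rot: [0.707, 0.707, 0.001, 0.002]
contact_force: [0.2, 0.1, -0.5]
grip_width: 0.0879
grip_force: 0.0
```

{"api": "jog_arm", "payload": {"rows": [[[-0.06, 1, 0], [0, 0, 0]], [[-0.06, 1, 0], [0, 0, 0]], [[-0.06, 1, 0], [0, 0, 0]], [[-0.06, 1, 0], [0, 0, 0]], [[-0.06, 1, 0], [0, 0, 0]], [[-0.06, 1, 0], [0, 0, 0]], [[-0.06, 1, 0], [0, 0, 0]], [[-0.06, 1, 0], [0, 0, 0]], [[0, 1, 0], [0, 0, 0]], [[0, 1, 0], [0, 0, 0]]]}}

```text
clock: 8.58
position: [0.4532, 0.159, 0.2861]
eef_rot: [0.706, 0.708, -0.0, -0.0]
contact_force: [0.5, -0.4, 0.1]
grip_width: 0.0877
grip_force: 0.0
```

{"api": "jog_arm", "payload": {"rows": [[[0, 0.16, -0.3], [0, 0, 0]], [[0, 0, -0.8], [0, 0, 0]], [[0, 0, -0.8], [0, 0, 0]], [[0, 0, -0.3], [0, 0, 0]], [[0, 0, 0], [0, 0, 0]], [[0, 0, 0], [0, 0, 0]]]}}

```text
clock: 9.08
position: [0.4537, 0.161, 0.2311]
eef_rot: [0.706, 0.708, -0.001, -0.0]
contact_force: [0.1, -0.3, 0.7]
grip_width: 0.0885
grip_force: 0.0
```

```bash
python3 snap.py side a3 180 120 340 280 4; python3 - <<'E'
from h import *
print((proj("side",[[.4663,-.1303,.065]])-[180,120])*4)
E
```

```text
[0.4543008  0.16109848 0.23195143]
[[394.05575629 520.99743177]]
```

View pics/a3.png

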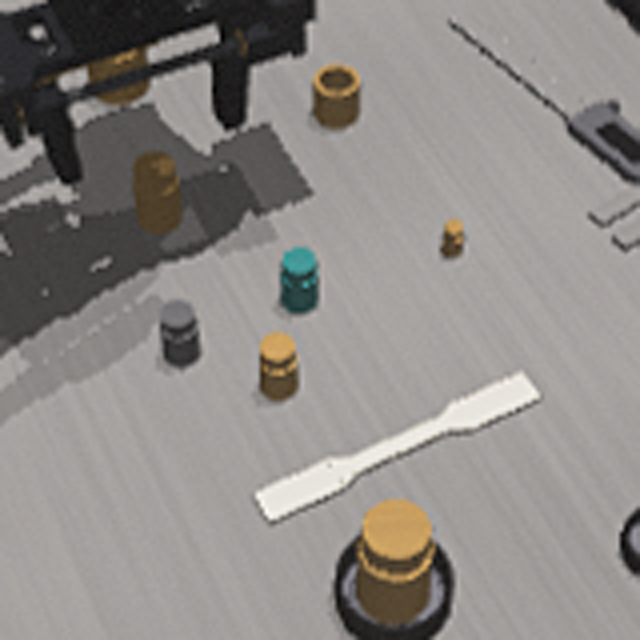

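The 500 g stands upright in its can (397,560). The 200 g knob (157,165) is between the tips (68,180) and (232,125).

{"api": "jog_arm", "payload": {"rows": [[[0.02, 0, -0.6], [0, 0, 0]], [[0, 0, -0.6], [0, 0, 0]], [[0, 0, 0], [0, 0, 0]], [[0, 0, 0], [0, 0, 0]], [[0, 0, 0], [0, 0, 0]]]}}

```text
clock: 9.55
position: [0.4553, 0.1614, 0.2029]
eef_rot: [0.706, 0.708, 0.001, 0.0]
contact_force: [-0.3, 0.6, -0.5]
grip_width: 0.0882
grip_force: 0.0
```

{"api": "jog_arm", "payload": {"rows": [[[0, 0, -0.02], [0, 0, 0]], [[0, 0, 0], [0, 0, 0]], [[0, 0, 0], [0, 0, 0]], [[0, 0, 0], [0, 0, 0]], [[0, 0, 0], [0, 0, 0]], [[0, 0, 0], [0, 0, 0]], [[0, 0, 0], [0, 0, 0]], [[0, 0, 0], [0, 0, 0]], [[0, 0, 0], [0, 0, 0]], [[0, 0, 0], [0, 0, 0]]], "claw": 1, "grip_force": 18}}

```text
clock: 10.38
position: [0.4547, 0.1613, 0.2012]
eef_rot: [0.706, 0.708, 0.0, 0.0]
contact_force: [0.7, -0.1, 0.3]
grip_width: 0.0241
grip_force: 18.4
```

{"api": "jog_arm", "payload": {"rows": [[[0, 0, 0.4], [0, 0, 0]], [[0, 0, 1], [0, 0, 0]], [[0, 0, 1], [0, 0, 0]], [[0, 0, 1], [0, 0, 0]], [[0.15, -0.5, 0], [0, 0, 0]], [[0.31, -1, 0], [0, 0, 0]], [[0.31, -1, 0], [0, 0, 0]], [[0.31, -1, 0], [0, 0, 0]], [[0.31, -1, 0], [0, 0, 0]], [[0.31, -1, 0], [0, 0, 0]]], "grip_force": 25}}

```text
clock: 11.22
position: [0.497, 0.0227, 0.2866]
eef_rot: [0.706, 0.708, -0.0, -0.0]
contact_force: [0.6, -0.3, -2.0]
grip_width: 0.023
grip_force: 25.0
```

{"api": "jog_arm", "payload": {"rows": [[[0.31, -1, 0], [0, 0, 0]], [[0.31, -1, 0], [0, 0, 0]], [[0.31, -1, 0], [0, 0, 0]], [[0.31, -1, 0], [0, 0, 0]], [[0.31, -1, 0], [0, 0, 0]], [[0.31, -1, 0], [0, 0, 0]], [[0.31, -1, 0], [0, 0, 0]], [[0.31, -1, 0], [0, 0, 0]], [[0.31, -1, 0], [0, 0, 0]], [[0.31, -1, 0], [0, 0, 0]]]}}

```text
clock: 12.05
position: [0.5745, -0.2273, 0.2863]
eef_rot: [0.706, 0.708, -0.0, -0.0]
contact_force: [0.4, 0.1, -2.4]
grip_width: 0.0234
grip_force: 25.0
```

{"api": "jog_arm", "payload": {"rows": [[[0.31, -1, 0], [0, 0, 0]], [[0.31, -1, 0], [0, 0, 0]], [[0.21, -0.7, 0], [0, 0, 0]], [[0, 0, 0], [0, 0, 0]], [[0, 0, 0], [0, 0, 0]], [[0, 0, 0], [0, 0, 0]]]}}

```text
clock: 12.55
position: [0.5949, -0.2931, 0.2859]
eef_rot: [0.706, 0.708, -0.0, -0.001]
contact_force: [0.7, -0.7, -3.1]
grip_width: 0.0234
grip_force: 25.0
```

{"api": "jog_arm", "payload": {"rows": [[[0.04, 0, -0.4], [0, 0, 0]], [[0, 0, -0.9], [0, 0, 0]], [[0, 0, -0.8], [0, 0, 0]], [[0, 0, -0.2], [0, 0, 0]], [[0, 0, 0], [0, 0, 0]], [[0, 0, 0], [0, 0, 0]], [[0, 0, 0], [0, 0, 0]]]}}

```text
clock: 13.13
position: [0.597, -0.2936, 0.23]
eef_rot: [0.706, 0.708, 0.0, 0.001]
contact_force: [0.6, -1.3, -1.7]
grip_width: 0.0232
grip_force: 25.0
```

```bash
python3 snap.py side a4 320 240 440 350 5;  python3 - <<'E'
from h import *
def ext(nm,p): p=(p-[320,240])*5; print(nm,p.min(0).round(),p.max(0).round())
z=get_obs()["position"]
ext("foot",proj("side",circ(z[0],z[1],z[2]-.2012,.014)))
ext("base",proj("side",circ(.5959,-.2933,0,.025)))
ext("rim",proj("side",circ(.5959,-.2933,.018,.025)))
E
```

```text
[ 0.5971168  -0.29376545  0.23032781]
foot [268. 282.] [345. 353.]
base [220. 289.] [354. 415.]
rim [229. 268.] [365. 395.]
```

View pics/a4.png

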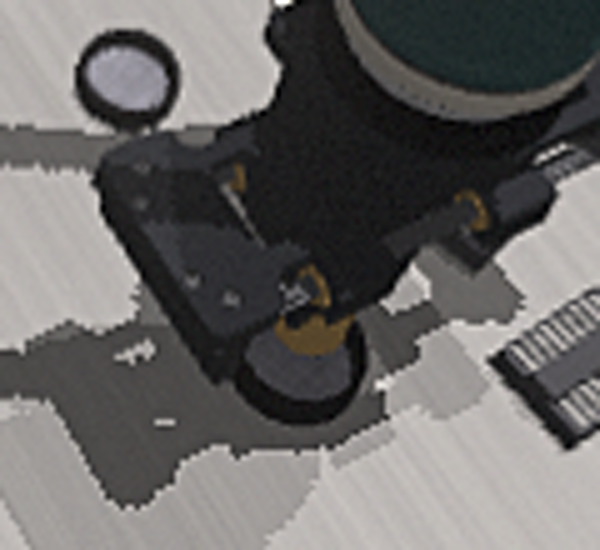

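The 200 g foot (313,340) is inside the rim of its can (305,360). I'll nudge it slightly and lower.

{"api": "jog_arm", "payload": {"rows": [[[-0.04, -0.05, -0.4], [0, 0, 0]], [[0, 0, -0.4], [0, 0, 0]], [[0, 0, -0.12], [0, 0, 0]], [[0, 0, 0], [0, 0, 0]], [[0, 0, 0], [0, 0, 0]], [[0, 0, 0], [0, 0, 0]]]}}

```text
clock: 13.68
position: [0.5953, -0.2949, 0.2055]
eef_rot: [0.706, 0.708, -0.0, -0.0]
contact_force: [-0.2, -0.2, -1.9]
grip_width: 0.0231
grip_force: 25.0
```

{"api": "jog_arm", "payload": {"rows": [[[0, 0, -0.04], [0, 0, 0]], [[0, 0, -0.04], [0, 0, 0]], [[0, 0, 0], [0, 0, 0]], [[0, 0, 0], [0, 0, 0]]]}}

```text
clock: 14.02
position: [0.5955, -0.295, 0.2041]
eef_rot: [0.706, 0.708, 0.0, 0.0]
contact_force: [0.5, 0.5, 0.6]
grip_width: 0.0236
grip_force: 25.0
```

{"api": "jog_arm", "payload": {"rows": [[[0, 0, -0.02], [0, 0, 0]], [[0, 0, 0], [0, 0, 0]], [[0, 0, 0], [0, 0, 0]]]}}

```text
clock: 14.27
position: [0.5957, -0.295, 0.2041]
eef_rot: [0.706, 0.708, 0.0, 0.0]
contact_force: [-2.1, 0.8, 5.3]
grip_width: 0.0234
grip_force: 25.0
```

{"api": "jog_arm", "payload": {"rows": [[[0, 0, 0], [0, 0, 0]], [[0, 0, 0], [0, 0, 0]], [[0, 0, 0], [0, 0, 0]], [[0, 0, 0], [0, 0, 0]], [[0, 0, 0.3], [0, 0, 0]], [[0, 0, 0.9], [0, 0, 0]], [[0, 0, 1], [0, 0, 0]], [[0, 0, 1], [0, 0, 0]], [[-0.2, 0.5, 0], [0, 0, 0]], [[-0.41, 1, 0], [0, 0, 0]]], "claw": 0}}

```text
clock: 15.1
position: [0.5817, -0.2592, 0.2864]
eef_rot: [0.707, 0.707, 0.001, 0.004]
contact_force: [0.2, 0.5, -0.5]
grip_width: 0.0872
grip_force: 0.0
```

{"api": "jog_arm", "payload": {"rows": [[[-0.41, 1, 0], [0, 0, 0]], [[-0.41, 1, 0], [0, 0, 0]], [[-0.41, 1, 0], [0, 0, 0]], [[-0.41, 1, 0], [0, 0, 0]], [[-0.41, 1, 0], [0, 0, 0]], [[-0.41, 1, 0], [0, 0, 0]], [[-0.41, 1, 0], [0, 0, 0]], [[-0.41, 1, 0], [0, 0, 0]], [[-0.41, 1, 0], [0, 0, 0]], [[-0.41, 1, 0], [0, 0, 0]]]}}

```text
clock: 15.93
position: [0.4763, -0.006, 0.2828]
eef_rot: [0.706, 0.708, -0.0, -0.0]
contact_force: [-0.0, 0.6, -0.0]
grip_width: 0.0881
grip_force: 0.0
```

{"api": "jog_arm", "payload": {"rows": [[[-0.4, 0.9, 0], [0, 0, 0]], [[0, 0, -0.4], [0, 0, 0]], [[0, 0, -1], [0, 0, 0]], [[0, 0, -0.8], [0, 0, 0]], [[0, 0, -0.2], [0, 0, 0]], [[0, 0, 0], [0, 0, 0]], [[0, 0, 0], [0, 0, 0]]]}}

```text
clock: 16.52
position: [0.4676, 0.0148, 0.2231]
eef_rot: [0.706, 0.708, -0.0, -0.0]
contact_force: [0.2, -0.4, 0.1]
grip_width: 0.0881
grip_force: 0.0
```

```bash
python3 snap.py side a5 200 120 420 350 3
```

```text
[0.46816166 0.01479715 0.22383245]
```

View pics/a5.png

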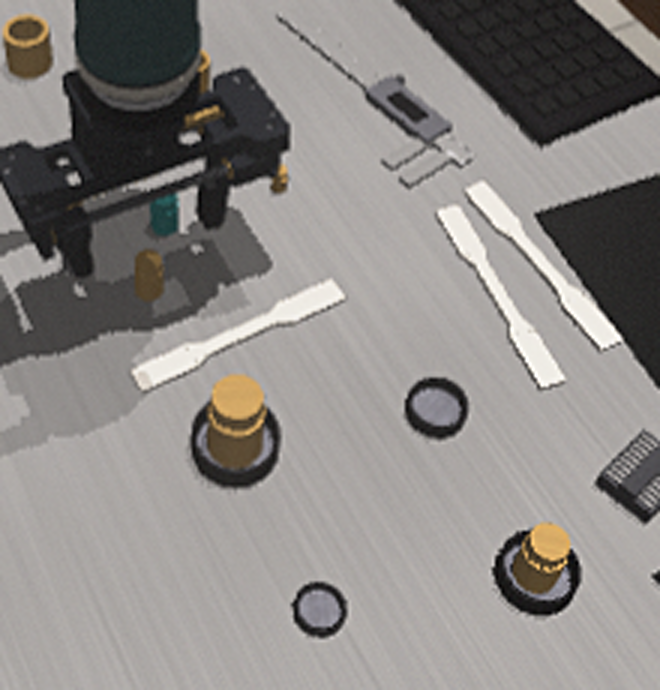

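The 500 (235,430) and 200 (543,560) are upright in their cans. The brass 100 g knob (149,258) lies between the tips (80,272) and (213,225), with turquoise and grey outside them.

{"api": "jog_arm", "payload": {"rows": [[[0, 0, -0.6], [0, 0, 0]], [[0, 0, -0.56], [0, 0, 0]], [[0, 0, 0], [0, 0, 0]], [[0, 0, 0], [0, 0, 0]], [[0, 0, 0], [0, 0, 0]]]}}

```text
clock: 16.98
position: [0.4684, 0.0149, 0.1954]
eef_rot: [0.706, 0.708, 0.001, 0.001]
contact_force: [-0.4, -0.1, 0.4]
grip_width: 0.0877
grip_force: 0.0
```

{"api": "jog_arm", "payload": {"rows": [[[0, 0, -0.02], [0, 0, 0]], [[0, 0, 0], [0, 0, 0]], [[0, 0, 0], [0, 0, 0]], [[0, 0, 0], [0, 0, 0]], [[0, 0, 0], [0, 0, 0]], [[0, 0, 0], [0, 0, 0]], [[0, 0, 0], [0, 0, 0]], [[0, 0, 0], [0, 0, 0]], [[0, 0, 0], [0, 0, 0]], [[0, 0, 0], [0, 0, 0]]], "claw": 1, "grip_force": 15}}

```text
clock: 17.82
position: [0.4676, 0.0151, 0.1937]
eef_rot: [0.706, 0.708, -0.0, -0.0]
contact_force: [-0.7, -0.3, 0.2]
grip_width: 0.0234
grip_force: 0.0
```

{"api": "jog_arm", "payload": {"rows": [[[0, 0, 0], [0, 0, 0]], [[0, 0, 0], [0, 0, 0]], [[0, 0, 0], [0, 0, 0]]]}}

```text
clock: 18.07
position: [0.4676, 0.0151, 0.1937]
eef_rot: [0.706, 0.708, -0.0, 0.0]
contact_force: [-0.3, -0.1, -0.9]
grip_width: 0.0187
grip_force: 15.0
```

{"api": "jog_arm", "payload": {"rows": [[[0, 0, 0.4], [0, 0, 0]], [[0, 0, 1], [0, 0, 0]], [[0, 0, 1], [0, 0, 0]], [[0, 0, 0.6], [0, 0, 0]], [[0.38, -0.5, 0], [0, 0, 0]], [[0.76, -1, 0], [0, 0, 0]], [[0.76, -1, 0], [0, 0, 0]], [[0.76, -1, 0], [0, 0, 0]], [[0.76, -1, 0], [0, 0, 0]], [[0.76, -1, 0], [0, 0, 0]]]}}

```text
clock: 18.9
position: [0.5727, -0.1236, 0.2693]
eef_rot: [0.706, 0.708, 0.0, 0.0]
contact_force: [0.2, 0.6, -1.7]
grip_width: 0.0187
grip_force: 15.0
```

{"api": "jog_arm", "payload": {"rows": [[[0.76, -1, 0], [0, 0, 0]], [[0.5, -0.72, 0], [0, 0, 0]], [[0, 0, 0], [0, 0, 0]], [[0, 0, -0.4], [0, 0, 0]], [[0, 0, -0.9], [0, 0, 0]], [[0, 0, -0.6], [0, 0, 0]], [[0, 0, 0], [0, 0, 0]], [[0, 0, 0], [0, 0, 0]], [[0, 0, 0], [0, 0, 0]]]}}

```text
clock: 19.65
position: [0.6034, -0.1647, 0.2216]
eef_rot: [0.706, 0.708, 0.0, -0.0]
contact_force: [-0.1, -0.9, -0.9]
grip_width: 0.0185
grip_force: 15.0
```

```bash
python3 snap.py side a6 290 190 410 300 5;  python3 - <<'E'
from h import *
def ext(nm,p): p=(p-[290,190])*5; print(nm,p.min(0).round(),p.max(0).round())
z=get_obs()["position"]
ext("foot",proj("side",circ(z[0],z[1],z[2]-.1937,.011)))
ext("base",proj("side",circ(.6041,-.1646,0,.021)))
ext("rim",proj("side",circ(.6041,-.1646,.014,.021)))
E
```

```text
[ 0.60389063 -0.16497838  0.22231961]
foot [254. 268.] [309. 314.]
base [220. 284.] [322. 371.]
rim [224. 266.] [328. 353.]
```

View pics/a6.png

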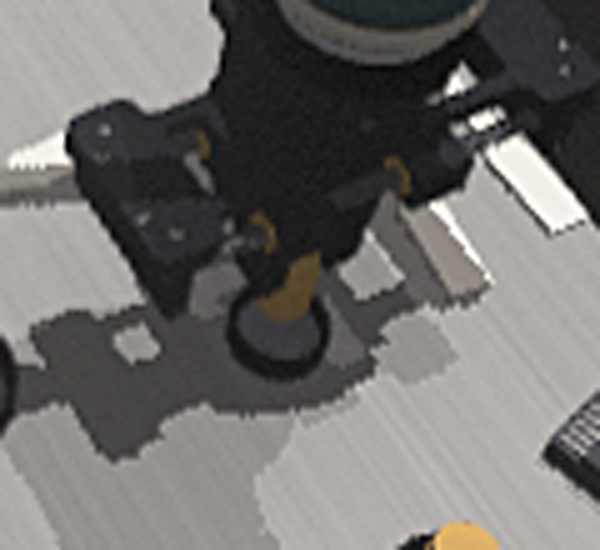

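The 100 g foot (288,305) is over its can (278,330), about 2 mm off. I'll nudge it by x -1.5 and y -1 mm, then lower.

{"api": "jog_arm", "payload": {"rows": [[[-0.06, -0.04, -0.4], [0, 0, 0]], [[0, 0, -0.4], [0, 0, 0]], [[0, 0, -0.1], [0, 0, 0]], [[0, 0, 0], [0, 0, 0]], [[0, 0, 0], [0, 0, 0]], [[0, 0, 0], [0, 0, 0]]]}}

```text
clock: 20.2
position: [0.6022, -0.1665, 0.1987]
eef_rot: [0.706, 0.708, 0.0, 0.0]
contact_force: [0.5, -0.0, -0.6]
grip_width: 0.0186
grip_force: 15.0
```

{"api": "jog_arm", "payload": {"rows": [[[0, 0, -0.04], [0, 0, 0]], [[0, 0, 0], [0, 0, 0]], [[0, 0, 0], [0, 0, 0]], [[0, 0, 0], [0, 0, 0]]]}}

```text
clock: 20.53
position: [0.6022, -0.1664, 0.1979]
eef_rot: [0.706, 0.708, 0.0, 0.0]
contact_force: [0.1, -0.3, -1.2]
grip_width: 0.0187
grip_force: 15.0
```

Contact is expected near 0.1967.

{"api": "jog_arm", "payload": {"rows": [[[0, 0, -0.04], [0, 0, 0]], [[0, 0, 0], [0, 0, 0]], [[0, 0, 0], [0, 0, 0]], [[0, 0, 0], [0, 0, 0]]]}}

```text
clock: 20.87
position: [0.6022, -0.1664, 0.1968]
eef_rot: [0.706, 0.708, 0.0, 0.0]
contact_force: [0.2, -0.3, -0.4]
grip_width: 0.0187
grip_force: 15.0
```

{"api": "jog_arm", "payload": {"rows": [[[0, 0, -0.02], [0, 0, 0]], [[0, 0, 0], [0, 0, 0]], [[0, 0, 0], [0, 0, 0]]]}}

```text
clock: 21.12
position: [0.6023, -0.1665, 0.1966]
eef_rot: [0.706, 0.708, 0.0, 0.0]
contact_force: [-0.2, -0.1, 2.5]
grip_width: 0.0187
grip_force: 15.0
```

{"api": "jog_arm", "payload": {"rows": [[[0, 0, 0], [0, 0, 0]], [[0, 0, 0], [0, 0, 0]], [[0, 0, 0], [0, 0, 0]], [[0, 0, 0], [0, 0, 0]], [[0, 0, 0.3], [0, 0, 0]], [[0, 0, 0.9], [0, 0, 0]], [[0, 0, 1], [0, 0, 0]], [[0, 0.5, 0.4], [0, 0, 0]], [[0.04, 1, 0], [0, 0, 0]], [[0.04, 1, 0], [0, 0, 0]]], "claw": 0}}

```text
clock: 21.95
position: [0.6047, -0.1034, 0.2631]
eef_rot: [0.707, 0.707, 0.001, 0.001]
contact_force: [0.4, -0.0, -0.1]
grip_width: 0.0832
grip_force: 0.0
```

{"api": "jog_arm", "payload": {"rows": [[[0, 1, 0], [0, 0, 0]], [[0, 1, 0], [0, 0, 0]], [[0, 1, 0], [0, 0, 0]], [[0, 1, 0], [0, 0, 0]], [[0, 1, 0], [0, 0, 0]], [[0, 1, 0], [0, 0, 0]], [[0, 0.7, -0.4], [0, 0, 0]], [[0, 0, -0.9], [0, 0, 0]], [[0, 0, -0.7], [0, 0, 0]], [[0, 0, 0], [0, 0, 0]]]}}

```text
clock: 22.78
position: [0.6016, 0.0649, 0.2074]
eef_rot: [0.706, 0.709, -0.003, -0.002]
contact_force: [-0.5, -0.8, -1.1]
grip_width: 0.088
grip_force: 0.0
```

{"api": "jog_arm", "payload": {"rows": [[[0, 0, 0], [0, 0, 0]], [[0, 0, 0], [0, 0, 0]]], "claw": 0.55}}

```text
clock: 22.95
position: [0.6044, 0.0639, 0.212]
eef_rot: [0.706, 0.708, 0.0, 0.0]
contact_force: [0.6, 0.0, 0.5]
grip_width: 0.0772
grip_force: 0.0
```

```bash
python3 snap.py side a7 230 120 390 270 4
```

```text
[0.60474065 0.06367432 0.21256085]
```

View pics/a7.png

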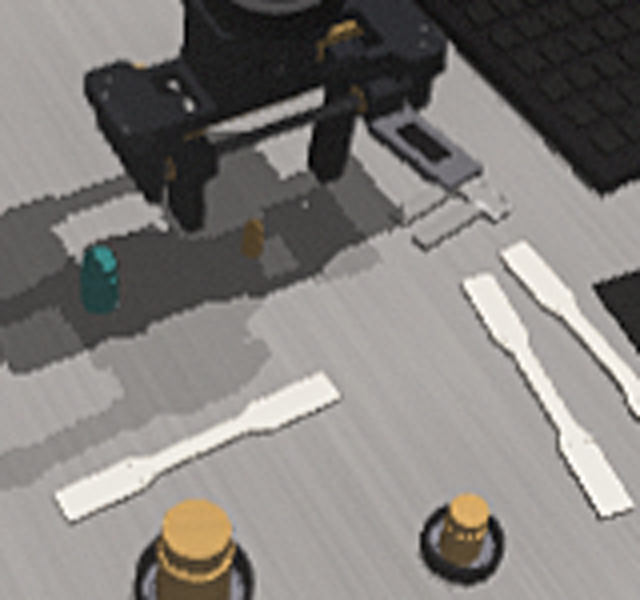

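The 100 g is upright in its can (463,540). The 20 g knob (254,227) is between the tips (190,225) and (330,180), slightly towards -x. The caliper is clear.

{"api": "jog_arm", "payload": {"rows": [[[-0.06, 0, -0.5], [0, 0, 0]], [[0, 0, -0.5], [0, 0, 0]], [[0, 0, -0.17], [0, 0, 0]], [[0, 0, 0], [0, 0, 0]], [[0, 0, 0], [0, 0, 0]], [[0, 0, 0], [0, 0, 0]], [[0, 0, 0], [0, 0, 0]]]}}

```text
clock: 23.58
position: [0.6029, 0.0636, 0.1823]
eef_rot: [0.706, 0.708, 0.0, 0.0]
contact_force: [-0.6, 0.3, 0.2]
grip_width: 0.0398
grip_force: 0.0
```

```bash
python3 snap.py side a8 260 140 340 200 8
```

```text
[0.60295034 0.06357565 0.18239747]
```

View pics/a8.png

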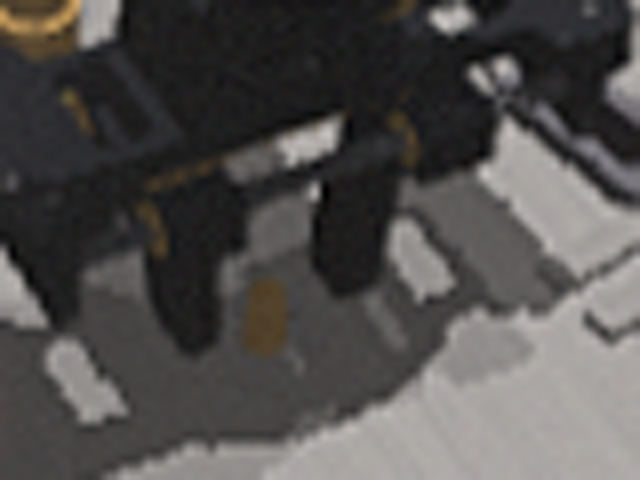

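The 20 g (266,315) is centred between the tips (190,350) and (350,295). Closing.

{"api": "jog_arm", "payload": {"rows": [[[0, 0, -0.03], [0, 0, 0]], [[0, 0, 0], [0, 0, 0]], [[0, 0, 0], [0, 0, 0]], [[0, 0, 0], [0, 0, 0]], [[0, 0, 0], [0, 0, 0]], [[0, 0, 0], [0, 0, 0]], [[0, 0, 0], [0, 0, 0]], [[0, 0, 0], [0, 0, 0]], [[0, 0, 0], [0, 0, 0]]], "claw": 1, "grip_force": 10}}

```text
clock: 24.38
position: [0.6027, 0.0636, 0.1813]
eef_rot: [0.706, 0.708, 0.0, 0.0]
contact_force: [0.0, -0.3, 1.2]
grip_width: 0.0104
grip_force: 10.0
```

{"api": "jog_arm", "payload": {"rows": [[[0, 0, 0.4], [0, 0, 0]], [[0, 0, 1], [0, 0, 0]], [[0, 0, 1], [0, 0, 0]], [[0, 0, 1], [0, 0, 0]], [[-0.22, -0.5, 0.2], [0, 0, 0]], [[-0.44, -1, 0], [0, 0, 0]], [[-0.44, -1, 0], [0, 0, 0]], [[-0.44, -1, 0], [0, 0, 0]], [[-0.44, -1, 0], [0, 0, 0]], [[-0.44, -1, 0], [0, 0, 0]]]}}

```text
clock: 25.22
position: [0.5405, -0.0755, 0.2706]
eef_rot: [0.706, 0.708, -0.0, -0.0]
contact_force: [0.4, 0.2, 0.1]
grip_width: 0.0101
grip_force: 10.0
```

{"api": "jog_arm", "payload": {"rows": [[[-0.44, -1, 0], [0, 0, 0]], [[-0.44, -1, 0], [0, 0, 0]], [[-0.44, -1, 0], [0, 0, 0]], [[-0.44, -1, 0], [0, 0, 0]], [[-0.44, -1, 0], [0, 0, 0]], [[-0.44, -1, 0], [0, 0, 0]], [[-0.44, -1, 0], [0, 0, 0]], [[-0.14, -0.28, 0], [0, 0, 0]], [[0, 0, 0], [0, 0, 0]], [[0, 0, 0], [0, 0, 0]]]}}

```text
clock: 26.05
position: [0.461, -0.2559, 0.2708]
eef_rot: [0.707, 0.708, 0.0, -0.001]
contact_force: [-0.4, 0.1, -0.2]
grip_width: 0.0098
grip_force: 10.0
```

{"api": "jog_arm", "payload": {"rows": [[[0, 0, -0.4], [0, 0, 0]], [[0, 0, -1], [0, 0, 0]], [[0, 0, -0.9], [0, 0, 0]], [[0, 0, -0.4], [0, 0, 0]], [[0, 0, 0], [0, 0, 0]], [[0, 0, 0], [0, 0, 0]], [[0, 0, 0], [0, 0, 0]]]}}

```text
clock: 26.63
position: [0.4624, -0.2557, 0.2044]
eef_rot: [0.706, 0.708, 0.0, 0.001]
contact_force: [-0.2, -0.5, -0.1]
grip_width: 0.0104
grip_force: 10.0
```

```bash
python3 snap.py side a9 260 280 350 350 8;  python3 - <<'E'
from h import *
def ext(nm,p): p=(p-[260,280])*8; print(nm,p.min(0).round(),p.max(0).round())
z=get_obs()["position"]
ext("foot",proj("side",circ(z[0],z[1],z[2]-.1813,.0065)))
ext("base",proj("side",circ(.4629,-.2554,0,.0165)))
ext("rim",proj("side",circ(.4629,-.2554,.009,.0165)))
E
```

```text
[ 0.46254206 -0.2559647   0.20490932]
foot [349. 266.] [406. 320.]
base [299. 264.] [440. 401.]
rim [301. 248.] [444. 386.]
```

View pics/a9.png

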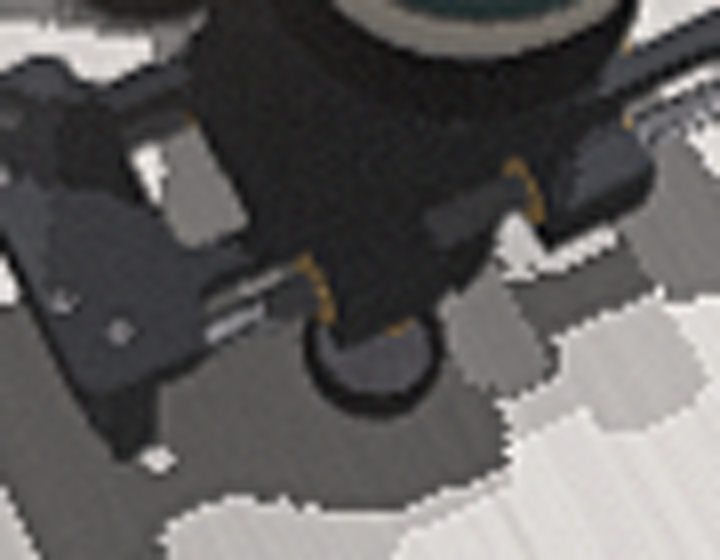

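A brass sliver of the 20 g foot shows at (400,328), aligned over its can (374,350) to about 1 mm. Lowering.

{"api": "jog_arm", "payload": {"rows": [[[-0.04, -0.02, -0.4], [0, 0, 0]], [[0, 0, -0.34], [0, 0, 0]], [[0, 0, 0], [0, 0, 0]], [[0, 0, 0], [0, 0, 0]], [[0, 0, 0], [0, 0, 0]], [[0, 0, 0], [0, 0, 0]]]}}

```text
clock: 27.18
position: [0.4605, -0.2564, 0.1851]
eef_rot: [0.706, 0.708, -0.0, -0.0]
contact_force: [0.2, -1.4, -0.3]
grip_width: 0.0101
grip_force: 10.0
```

{"api": "jog_arm", "payload": {"rows": [[[0, 0, -0.04], [0, 0, 0]], [[0, 0, 0], [0, 0, 0]], [[0, 0, 0], [0, 0, 0]], [[0, 0, 0], [0, 0, 0]]]}}

```text
clock: 27.52
position: [0.4607, -0.2564, 0.1843]
eef_rot: [0.706, 0.708, 0.0, 0.0]
contact_force: [0.1, -0.2, 0.8]
grip_width: 0.01
grip_force: 10.0
```

{"api": "jog_arm", "payload": {"rows": [[[0.02, 0, -0.02], [0, 0, 0]], [[0, 0, 0], [0, 0, 0]], [[0, 0, 0], [0, 0, 0]]]}}

```text
clock: 27.77
position: [0.4612, -0.2566, 0.184]
eef_rot: [0.706, 0.708, -0.0, 0.0]
contact_force: [-0.7, -1.0, 4.1]
grip_width: 0.0099
grip_force: 10.0
```

{"api": "jog_arm", "payload": {"rows": [[[0, 0, 0], [0, 0, 0]], [[0, 0, 0], [0, 0, 0]], [[0, 0, 0], [0, 0, 0]], [[0, 0, 0], [0, 0, 0]], [[0, 0, 0], [0, 0, 0]], [[0, 0, 0.3], [0, 0, 0]], [[0, 0, 0.8], [0, 0, 0]], [[0, 0, 1], [0, 0, 0]], [[0, 0, 1], [0, 0, 0]], [[0, 0, 1], [0, 0, 0]]], "claw": 0}}

```text
clock: 28.6
position: [0.4609, -0.2563, 0.2876]
eef_rot: [0.706, 0.708, -0.0, -0.0]
contact_force: [0.8, -0.2, 0.1]
grip_width: 0.0743
grip_force: 0.0
```

{"api": "jog_arm", "payload": {"rows": [[[0, -1, 1], [0, 0, 0]], [[0, -1, 1], [0, 0, 0]], [[0, -1, 1], [0, 0, 0]], [[0, -1, 0], [0, 0, 0]], [[0, -1, 0], [0, 0, 0]], [[0, -1, 0], [0, 0, 0]], [[0, -1, 0], [0, 0, 0]], [[0, -1, 0], [0, 0, 0]], [[0, 0, 0], [0, 0, 0]], [[0, 0, 0], [0, 0, 0]]]}}

```text
clock: 29.43
position: [0.4608, -0.4574, 0.3613]
eef_rot: [0.707, 0.708, 0.0, -0.0]
contact_force: [-0.1, 0.6, 0.3]
grip_width: 0.0879
grip_force: 0.0
```

```bash
python3 snap.py side b1 190 90 410 350 2; python3 snap.py top b1t 100 130 400 230 2; python3 - <<'E'
import cv2
import numpy as np
a=cv2.imread("pics/b1.png");b=cv2.imread("pics/b1t.png")
w=max(a.shape[1],b.shape[1]);o=np.zeros((600,w,3),np.uint8)
a=cv2.resize(a,None,fx=.75,fy=.75);o[:a.shape[0],:a.shape[1]]=a;o[400:400+b.shape[0],:b.shape[1]]=b
cv2.imwrite("pics/b2.png",o)
E
```

```text
[ 0.46087573 -0.45643825  0.36119679]
[ 0.46099259 -0.45584234  0.3611597 ]
```

View pics/b2.png

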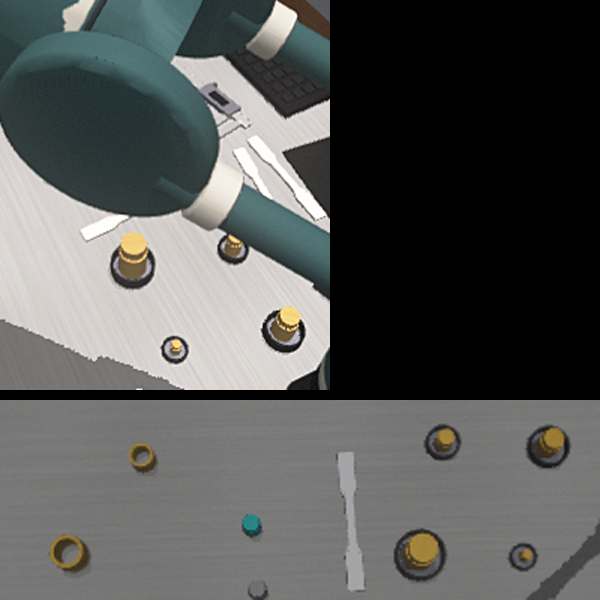

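All four weights stand upright in their cans (top: 500 (420,553), 200 (548,445), 100 (443,441), 20 (523,556)). Both tubes are still standing where they were (142,457) and (68,552). The arm is clear, so I'm handing in.

```bash
python3 -c "
from station import workorder
print(workorder.finish_job())"
```

```text
the job is handed in; nothing more can be done
None
```

The job is handed in: all four brass weights were set down upright in their own cans, largest to smallest, in about 30 s of the 93 s allowed, and both tubes were left standing untouched.

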